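Release the sprung catch, draw the bolt and open the sample safe

TASK

Open the grey sample safe with the fingertips only: press the long sprung catch bar down with one fingertip and keep it down while the other finger pushes the bolt's knob, in one stroke, all the way away from the lid. Then lift off so that the catch springs back up, and after that push the sliding lid by its rib fully back to uncover the dish. Work gently, do not grip, lift or carry anything, and leave the things standing around where they are.

Things in the scene. Friction and masses are not known exactly. Their poses are not given: they have to be found in the camera images.
- sample_safe: Low grey steel box fixed to the bench, 170 (x) x 270 (y) x 40 mm high; origin at the centre of its underside, x away from the robot at yaw 0 (x, y below are in this frame). Right part (negative y): catch bar and bolt on the deck. Left part: a well with a dish under a sliding lid (y 24 to 132). Staples over the bolt at y -9 to -1 and -109 to -101 reach z = 53; other low parts stay below 48
- catch (a joint): press travel of the catch bar in m: 0 = up (locked), grows downward to 0.012 at its stop. Spring about 4 N at first, 7 N at the stop. A tongue on the bar stands between teeth on the bolt and is clear of them from about 0.005 on; released at part travel of the bolt it snaps back in
- catch_top (a point): centre of the top face of the catch bar, an aluminium bar 24 mm wide (x), 110 mm long (y), top 68 mm above the bench when up; at x = -68, y = -55 in the safe's frame, parallel to the bolt and 50 mm nearer the robot than the knob
- bolt (a joint): travel of the bolt in m: 0 = home in the lid, grows as it moves toward the safe's -y, to 0.032 at its stop (fully drawn). Stays where left; friction about 1.5 N. It cannot move while the catch is up; once it is fully drawn the released catch springs up and locks it there
- knob_top (a point): centre of the top of the bolt's upright steel knob, 84 mm above the bench; knob 22 (x) by 12 (y) mm, head 24 by 14; home at x = -18, y = -60 in the safe's frame. Push its +y face toward -y; 40 mm beside that face is free above z = 48. With finger centres 50 mm apart along x, one rests on the catch bar while the other stands beside the knob
- lid (a joint): travel of the lid in m: 0 = shut, grows toward the safe's +x, to 0.060 at its stop (fully back). Friction about 2 N; blocked while the bolt is home
- rib_top (a point): centre of the top of the lid's rib, 72 mm above the bench; rib 10 mm (x) by 70 mm (y), rising 24 mm from the lid's top face at z = 48; shut at x = -37, y = 77.5 in the safe's frame. Push its -x face toward +x
- coverslips: loose small coverslip box 30 x 30 x 14 mm standing on the safe's rear right deck, bystander; origin at its underside
- amber: loose small amber bottle, 40 mm wide, 75 mm high, white cap, stands left of the safe, bystander; origin at its underside
- flask_1: loose conical glass flask, 66 mm wide, 77 mm high, stands right of the safe, bystander; origin at its underside
- tweezers: loose steel forceps 119 mm long lying left on the bench, bystander; origin at its underside
- white_bottle: loose white bottle with blue cap, 48 mm wide, 90 mm high, stands left rear, bystander; origin at its underside

How it is judged (in metres and radians):
On the way, in this order (a step that is already met when the one before it is completed fails the run):
1. the catch is pressed down with the bolt still home (value of joint catch above 0.005 m and value of joint bolt below 0.004 m and value of joint lid below 0.005 m), for 0.1 s.
2. the bolt is fully drawn with the catch still held down (value of joint catch above 0.005 m and value of joint bolt above 0.029 m and value of joint lid below 0.005 m), for 0.1 s.
3. the catch is let up behind the drawn bolt, lid still shut (value of joint catch below 0.003 m and value of joint bolt above 0.0285 m and value of joint lid below 0.01 m), for 0.1 s.
At the end, for the whole second after the job is handed in: the lid is pushed back at least 53 of its 60 mm and at rest, the bolt is drawn at least 28.5 of its 32 mm, and the catch is up again (pressed less than 3 mm) (value of joint lid above 0.053 m and value of joint bolt above 0.0285 m and value of joint catch below 0.003 m and velocity of joint lid below 0.01 m/s); the robot touches nothing.
It fails at once if the catch sprang up with the bolt part way (value of joint bolt between 0.005 and 0.027 m and value of joint catch below 0.003 m).
It fails at once if the safe's parts were squeezed or forced (over 45 N) (contact force between the fingers and sample_safe above 45 N).
It fails at once if a bystander was moved more than 25 mm or lifted (distance of any of coverslips, amber, flask_1, tweezers, white_bottle from where it was at the start of the episode above 0.025 m).
It also fails if it takes over 62 s, if anything falls off the work surface, if the arm or the gripper's body presses on something with over 40 N, if the wrist force passes 120 N, or if a joint passes its speed limit or range.

ROBOT

A 7-joint arm with a two-finger parallel gripper is mounted at the origin on a cart in front of the work surface, level with it; the furniture and walls round the work are solid. World frame = base frame: x ahead of the robot, y to its left, z up, the work surface at z = 0. Lengths are in m, angles in degrees, forces in N, time in s.
With the tool pointing down it reaches from about 0.425 to 0.925 m from the base axis. Payload 6.8 kg.
Tool frame: the origin (TCP) lies at the centre of the arm's flange, where the gripper is bolted on; the fingertips stand 173 mm ahead of it and the grasp point (between the pads) lies 155 mm ahead of it; z points along the fingers, y is the line along which they close (so a half turn about z gives the same grasp; the last joint's range is limited). The gripper opens to 85 mm and grips with 20 to 120 N. Pads are 22 mm wide; open, the fingers measure 114 mm over their backs; the gripper's body (76 mm by 85 mm) begins 54 mm behind the grasp point. The pads swing forward as they close: fully open they stand 13 mm farther back than shut.
Start: joints at [-82.798, 27.33, 1.283, 89.118, -0.659, 63.558, -4.761], TCP at [0.156, 0.657, 0.405] pointing down, gripper open.
Joint ranges: [-169.35, 169.35], [-19.33, 120.38], [-80.79, 83.38], [13.8, 139.57], [-78.32, 258.32], [9.67, 109.79], [-169.56, 169.56]. Speed limits (degrees/s): [136.94, 136.94, 180, 180, 180, 180, 180].

INTERFACE

Orientations are given as a 3x3 rotation matrix whose columns are the frame's x, y, z axes.
In Python, from workcell import manip gives the robot as it stands.
- The arm moves only by the tool jog_arm, never from a script. Its argument "moves" is a list of rows, each a list of 5 numbers: the shift along the world's x, y, z as a fraction of full scale, then the turn about the world's z as a fraction of full scale, then the opening, from 0 (shut) to 1 (fully open). A call has 1 to 5 rows; each row is the pose to reach, as a shift and turn from the pose commanded when the call began; what a row does not reach only later rows make up. Full scale, the value 1, is 8 cm for a shift and 45 degrees for a turn. A row lasts 1/12 s, in which the tool goes at most 41.7 mm and 7.16 degrees, less where a joint would pass 70% of its speed; a pose out of reach is approached as far as the arm can. A call with a number of a shift or a turn outside -1 to 1 is refused whole. A call with a gripper value outside its range is refused whole. The fingers move at their own pace and stop on an object; the grip force is fixed at half the most. Time passes only in rows, so rows that repeat a pose let the fingers close. It gives the time, the measured TCP pose, the force, the opening and the grip force at its end, in the units of the state.
- manip.read_state(): the state, without advancing time (a new reading comes with each control period).
- manip.get_image(name): name is "side" or "top" or "wrist"; returns a dict with "image" (384x512x3 uint8, red, green, blue), "range_z" (384x512 float32, m along the optical axis (not along the pixel's ray), 0 where there is no reading), "vfov" (degrees; the focal length in pixels is half the picture's height over the tangent of half this angle, whatever the lens; pixels are square), "cx", "cy" (the principal point, pixels), "world_from_camera" (4x4, takes a point from camera to world coordinates). Camera axes: x right, y up, looking along -z (the intrinsics and any distortion apply to the point x, -y, -z); pixel columns grow to the right and rows downward; lengths in m; the calibration is good to about 2 mm. A picture is of the moment at which its call begins.
- manip.job_done(): hands the job in; it is judged then, once.
The state is a dict: "t": time; "joint_pos": joint angles; "qd": joint speeds; "joint_efforts": joint torques, N m; "ee_pos": TCP position; "eef_rot": TCP orientation; "contact_force": force on the tool from outside, world axes, zero at the start; "ft_torque": the same for the moment, N m; "grip_width": finger opening in m; "finger_force": force on a finger pad.
Only numpy, scipy, OpenCV 4.12 (cv2) and the standard library are available. Lean on these libraries where they do the work, as an engineer would, in place of code of your own. Each camera call takes 0.05 s, during which the arm holds its last target. There are 200 camera calls.

## Working session

There is one attempt and no reset: what is moved stays moved. The work goes in short steps, Python scripts to look and compute and a tool call to move; the robot and the scene stay as the last step left them, time stands still between calls to the robot, and variables do not carry over. Pictures are saved under pics/ and viewed, at most 10 in all, crops included, and the job is handed in when it is done.

Besides the shell and the picture viewer there is one more tool, called after ">>>" as name(argument=value, ...) on one line, values as JSON. jog_arm: Moves the arm, as the interface text tells. Shift numbers are shares of 8 cm and turn numbers shares of 45 degrees, none past 1 either way. Its arguments: {"type":"object","properties":{"moves":{"type":"array"}},"required":["moves"]}

```bash
mkdir -p pics
cat > h.py <<'E'
import numpy as np, cv2, pickle
from workcell import manip
def grab(n,tag):
    d=manip.get_image(n); cv2.imwrite(f'pics/{tag}.png',d['image'][:,:,::-1]); pickle.dump(d,open(f'{tag}.pkl','wb')); return d
def load(tag): return pickle.load(open(f'{tag}.pkl','rb'))
def f(d): return 192/np.tan(np.radians(d['vfov'])/2)
def ray(d,u,v):
    T=np.array(d['world_from_camera']); r=T[:3,:3]@np.array([(u-d['cx'])/f(d),-(v-d['cy'])/f(d),-1]); return T[:3,3],r
def atz(d,u,v,z):
    o,r=ray(d,u,v); return o+r*(z-o[2])/r[2]
def atd(d,u,v):
    o,r=ray(d,u,v); return o+r*d['range_z'][int(v),int(u)]
E
python3 - <<'E'
from h import *
s=manip.read_state(); print(s)
a=grab('top','top0'); b=grab('side','side0')
for d in (a,b): print({k:d[k] for k in d if k not in('image','range_z')})
cv2.imwrite('pics/both0.png',cv2.resize(np.vstack([a['image'],b['image']])[:,:,::-1],None,fx=.78,fy=.78))
E
```

```text
{'t': 0.0, 'joint_pos': array([-82.7974463 ,  27.37654858,   1.27903948,  89.1781482 ,
        -0.65827375,  63.55713331,  -4.76231582]), 'qd': array([ 0.08102384, -0.00443235, -0.04188822, -0.07955264, -0.06180794,
       -0.124945  , -0.09643218]), 'joint_efforts': array([ 8.26536348e-05, -5.96450329e+01,  1.60799358e+00, -2.81199592e+01,
        1.24835011e-02,  9.56367032e-03,  4.13978611e-06]), 'ee_pos': array([0.15630755, 0.65637243, 0.4037175 ]), 'eef_rot': array([[-9.72796450e-01,  2.31661358e-01, -2.86782526e-04],
       [ 2.31661494e-01,  9.72794792e-01, -1.80109463e-03],
       [-1.38263480e-04, -1.81853493e-03, -9.99998337e-01]]), 'contact_force': array([ 0.07021089,  0.21216638, -0.8412438 ]), 'ft_torque': array([ 0.00764894,  0.01780747, -0.0073176 ]), 'finger_force': 0.0, 'grip_width': 0.08543374301471625}
{'vfov': 42.93414352822541, 'cx': 258.37199361556196, 'cy': 184.20389732927072, 'world_from_camera': array([[-0.01771825,  0.99034848, -0.13746254,  0.34482173],
       [-0.99975731, -0.01934858, -0.01053298,  0.07606948],
       [-0.01309102,  0.13724256,  0.99045096,  1.7717365 ],
       [ 0.        ,  0.        ,  0.        ,  1.        ]])}
{'vfov': 42.254728958208176, 'cx': 258.1522237403414, 'cy': 191.84543410276746, 'world_from_camera': array([[-0.89909316,  0.16171502, -0.40679202, -0.02350121],
       [-0.43775544, -0.33487968,  0.83440144,  1.28753774],
       [-0.00129114,  0.92828005,  0.37187966,  0.61680898],
       [ 0.        ,  0.        ,  0.        ,  1.        ]])}
```

View pics/both0.png

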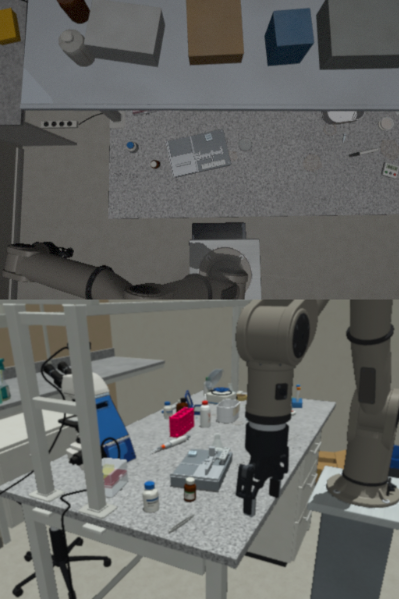

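The top view shows the safe near (256,195) in full-size pixels, yawed a little. The side view shows it at about (260,215). Next I'll enlarge both.

Run:
```python
from h import *
a=load('top0')['image'];b=load('side0')['image']
A=cv2.resize(a[150:240,195:335],None,fx=5.5,fy=5.5,interpolation=3)[:, :]
cv2.imwrite('pics/ca.png',A[:,:,::-1])
```

```text
(no output)
```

View pics/ca.png

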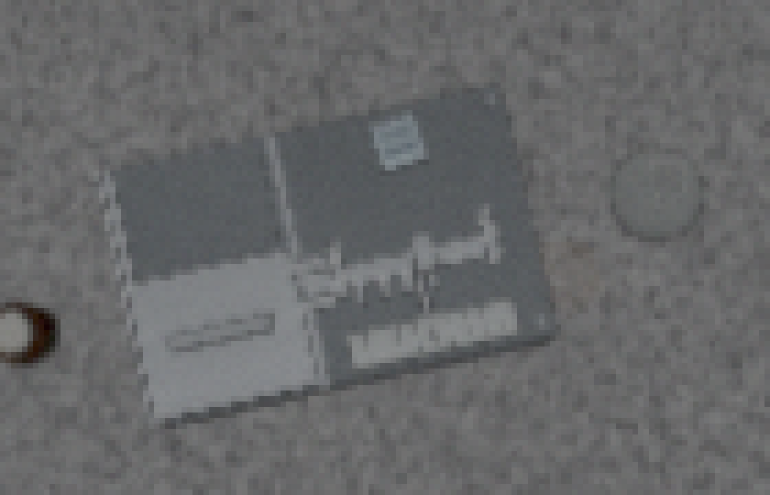

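The crop shows the safe with corners at (102,165), (497,88), (552,338) and (158,422). The catch bar's centre is near (434,335), the knob near (424,250), the rib near (221,332), the coverslips at (400,139) and the flask at (657,195).

Run:
```python
from h import *
d=load('top0'); P=lambda u,v,z: atz(d,195+u/5.5,150+v/5.5,z)
for n,u,v,z in [('fl',102,165,.04),('fr',497,88,.04),('nr',552,335,.04),('nl',158,420,.04),('catch',434,335,.068),('knob',424,250,.084),('rib',221,332,.072)]: print(n,P(u,v,z))
c=P(434,335,.068);k=P(424,250,.084);r=P(221,332,.072)
v=r-c; print('yaw from catch->rib', np.degrees(np.arctan2(v[1],v[0])-np.arctan2(132.5,31)))
w=manip.get_image('wrist'); print(w['world_from_camera'],w['vfov'],w['cx'],w['cy'])
print(np.array(w['world_from_camera'])[:3,3]-manip.read_state()['ee_pos'])
```

```text
fl [0.60354173 0.25511328 0.04      ]
fr [ 0.64936415 -0.00376525  0.04      ]
nr [ 0.48688941 -0.03514715  0.04      ]
nl [0.43682952 0.21985634 0.04      ]
catch [0.48600154 0.04155793 0.068     ]
knob [0.53863315 0.04701256 0.084     ]
rib [0.49011987 0.17673159 0.072     ]
yaw from catch->rib 11.423105412236835
[[ 0.23185447 -0.92411584 -0.30373249  0.0778693 ]
 [ 0.97274841  0.21961758  0.07435486  0.67486704]
 [-0.00200751 -0.3126948   0.94985153  0.3730278 ]
 [ 0.          0.          0.          1.        ]] 62.93720847051088 258.7279301711944 189.77968992820612
[-0.07847251  0.01842307 -0.0309345 ]
```

>>> jog_arm(moves=[[0.18,-0.3,0,-0.06,1],[0.36,-0.59,0,-0.12,1],[0.54,-0.885,0,-0.182,1]])

```text
t: 0.4
ee_pos: [0.1997, 0.585, 0.4041]
eef_rot: [[-0.929, 0.369, -0.0], [0.369, 0.929, -0.001], [-0.0, -0.001, -1.0]]
contact_force: [0.4, -0.1, 0.3]
grip_width: 0.0852
finger_force: 0.0
```

>>> jog_arm(moves=[[0.18,-0.3,0,-0.06,1],[0.36,-0.59,0,-0.12,1],[0.54,-0.885,0,-0.182,1]])

```text
t: 0.65
ee_pos: [0.2433, 0.5137, 0.4045]
eef_rot: [[-0.867, 0.499, -0.0], [0.499, 0.867, -0.0], [-0.0, -0.0, -1.0]]
contact_force: [-1.0, 0.0, 0.4]
grip_width: 0.0854
finger_force: 0.0
```

>>> jog_arm(moves=[[0.18,-0.3,0,-0.06,0.7],[0.36,-0.59,0,-0.12,0.7],[0.54,-0.885,0,-0.182,0.7]])

```text
t: 0.9
ee_pos: [0.2865, 0.4429, 0.4045]
eef_rot: [[-0.787, 0.617, -0.0], [0.617, 0.787, -0.0], [0.0, -0.0, -1.0]]
contact_force: [0.9, 0.1, 0.6]
grip_width: 0.0594
finger_force: 0.0
```

>>> jog_arm(moves=[[0.18,-0.3,0,-0.06,0.42],[0.36,-0.59,0,-0.12,0.42],[0.54,-0.885,0,-0.182,0.42]])

```text
t: 1.15
ee_pos: [0.3296, 0.3721, 0.4046]
eef_rot: [[-0.691, 0.723, -0.0], [0.723, 0.691, -0.0], [0.0, -0.0, -1.0]]
contact_force: [0.2, -0.7, 0.9]
grip_width: 0.0359
finger_force: 0.0
```

Tracking is good, so I'll continue.

>>> jog_arm(moves=[[0.18,-0.3,0,-0.06,0.42],[0.36,-0.59,0,-0.12,0.42],[0.54,-0.885,0,-0.182,0.42]])

```text
t: 1.4
ee_pos: [0.3728, 0.3013, 0.4047]
eef_rot: [[-0.581, 0.814, -0.0], [0.814, 0.581, 0.0], [0.0, -0.0, -1.0]]
contact_force: [0.1, -0.8, 0.3]
grip_width: 0.0356
finger_force: 0.0
```

>>> jog_arm(moves=[[0.18,-0.3,0,-0.06,0.42],[0.36,-0.59,0,-0.12,0.42],[0.54,-0.885,0,-0.182,0.42]])

```text
t: 1.65
ee_pos: [0.416, 0.2305, 0.4047]
eef_rot: [[-0.459, 0.888, -0.0], [0.888, 0.459, 0.0], [0.0, 0.0, -1.0]]
contact_force: [0.1, -0.2, 0.2]
grip_width: 0.0357
finger_force: 0.0
```

>>> jog_arm(moves=[[0.18,-0.3,0,-0.06,0.42],[0.36,-0.59,0,-0.12,0.42],[0.54,-0.885,0,-0.182,0.42]])

```text
t: 1.9
ee_pos: [0.4592, 0.1597, 0.4047]
eef_rot: [[-0.328, 0.945, -0.0], [0.945, 0.328, 0.0], [0.0, -0.0, -1.0]]
contact_force: [0.5, 0.4, 0.3]
grip_width: 0.0359
finger_force: 0.0
```

>>> jog_arm(moves=[[0.18,-0.3,0,-0.06,0.42],[0.36,-0.59,0,-0.12,0.42],[0.54,-0.885,0,-0.182,0.42],[0.54,-0.885,0,-0.182,0.42]])

```text
t: 2.23
ee_pos: [0.5038, 0.0851, 0.405]
eef_rot: [[-0.183, 0.983, 0.002], [0.983, 0.183, -0.002], [-0.003, 0.001, -1.0]]
contact_force: [-0.1, 0.3, -0.0]
grip_width: 0.0358
finger_force: 0.0
```

Run:
```python
from h import *
d=grab('wrist','w1'); s=manip.read_state(); print(s['ee_pos'],s['joint_pos'],s['contact_force'],s['grip_width'])
cv2.imwrite('pics/w1b.png',cv2.resize(d['image'][:,:,::-1],(800,600),interpolation=cv2.INTER_CUBIC))
```

```text
[0.50281349 0.08748526 0.40472198] [-43.09528749  12.50546301  30.63192138 112.97891424  -7.52594995
  56.43317928   1.87065179] [-0.7019516   0.69425184 -0.08855933] 0.03591443236107668
```

View pics/w1b.png

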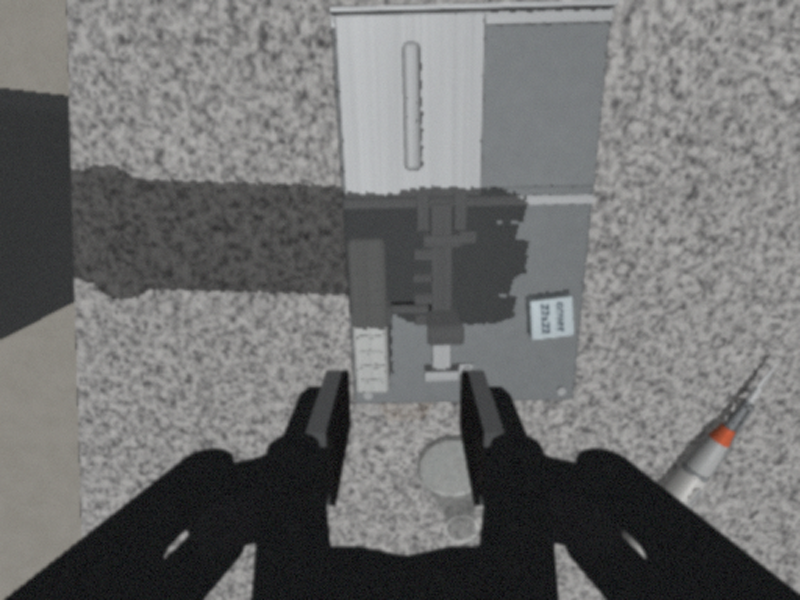

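The wrist picture shows, in the 800-px view, the catch bar with its top at corners (349,240), (385,239), (357,392) and (388,391). The knob head is centred near (445,328), the rib's top runs from (411,42) to (412,170), and the fingertips are near (338,375) and (475,375). I'll use depth to turn these into positions.

```bash
cat >> h.py <<'E'
def cloud(d):
    v,u=np.mgrid[0:384,0:512]; T=np.array(d['world_from_camera']); r=d['range_z']
    c=np.stack([(u-d['cx'])/f(d),-(v-d['cy'])/f(d),-np.ones_like(u,float)],-1)*r[...,None]
    return c@T[:3,:3].T+T[:3,3]
def seg(d,box,zlo,zhi):
    k=1/1.5625; x0,y0,x1,y1=[int(b*k) for b in box]; p=cloud(d)[y0:y1,x0:x1].reshape(-1,3)
    p=p[(p[:,2]>zlo)&(p[:,2]<zhi)]
    (c,wh,a)=cv2.minAreaRect(p[:,:2].astype(np.float32)*1000)
    return len(p),p.mean(0).round(4),np.median(p[:,2]).round(4),np.round(c,1),np.round(wh,1),round(a,1)
E
python3 - <<'E'
from h import *
d=load('w1')
print('catch',*seg(d,(335,230,400,398),.058,.08))
print('knob',*seg(d,(420,290,480,360),.076,.1))
print('rib',*seg(d,(390,30,435,180),.062,.085))
print('cover',*seg(d,(520,290,585,345),.047,.07))
P=lambda u,v,z: atz(d,u/1.5625,v/1.5625,z).round(4)
c=[P(*q,.068)[:2] for q in [(349,240),(385,239),(388,391),(357,392)]]; print('catchpx',*c,np.mean(c,0))
print('knobpx',P(445,328,.084),'ribpx',P(411,42,.072),P(412,170,.072))
C=cloud(d)
for nm,(x0,x1) in {'L':(190,226),'R':(290,330)}.items():
    p=C[230:330,x0:x1].reshape(-1,3); m=(p[:,2]>.12)&(p[:,2]<.35); p=p[m]
    q=p[p[:,2]<np.percentile(p[:,2],1)+.006]; print(nm,p[:,2].min(),np.percentile(p[:,2],2),q.mean(0),q.min(0),q.max(0))
E
```

```text
catch 2261 [0.4867 0.0472 0.0676] 0.0678 [487.9  43.6] [ 25.8 109.3] 11.8
knob 320 [0.5368 0.0493 0.0833] 0.0835 [537.   48.6] [23.3 14. ] 12.2
rib 888 [0.4901 0.1805 0.0714] 0.0716 [490.4 179.1] [10.  69.6] 11.9
cover 777 [0.6114 0.0639 0.0534] 0.0537 [612.3  63. ] [30.3 30.8] 18.4
catchpx [0.4665 0.0947] [0.4888 0.0995] [ 0.5093 -0.0069] [ 0.488  -0.0117] [0.48815 0.0439 ]
knobpx [0.5362 0.0532 0.084 ] ribpx [0.4841 0.212  0.072 ] [0.4975 0.1445 0.072 ]
L 0.23232561487601014 0.23730441604441477 [0.48262949 0.08607094 0.23864697] [0.47280229 0.07117209 0.23232561] [0.48801258 0.09265746 0.2419497 ]
R 0.2327925460997563 0.23742135497584604 [0.52286269 0.09336223 0.23867591] [0.51930632 0.07744609 0.23279255] [0.5319851  0.10042681 0.24199107]
```

>>> jog_arm(moves=[[0.03,-0.12,-0.4,0.01,0.42],[0.06,-0.25,-0.8,0.02,0.42],[0.06,-0.25,-0.8,0.02,0.42]])

```text
t: 2.53
ee_pos: [0.5044, 0.0694, 0.336]
eef_rot: [[-0.208, 0.978, -0.008], [0.978, 0.208, -0.003], [-0.001, -0.009, -1.0]]
contact_force: [-2.0, -0.2, -0.0]
grip_width: 0.0355
finger_force: 0.0
```

>>> jog_arm(moves=[[0,0,-0.3,0,0.42],[0,0,-0.6,0,0.42],[0,0,-0.82,0,0.42],[0,0,-0.82,0,0.42],[0,0,-0.82,0,0.42]])

```text
t: 2.95
ee_pos: [0.5066, 0.0712, 0.2755]
eef_rot: [[-0.209, 0.978, -0.001], [0.978, 0.209, 0.0], [0.0, -0.001, -1.0]]
contact_force: [-0.2, -0.6, 0.8]
grip_width: 0.0358
finger_force: 0.0
```

Run:
```python
from h import *
d=grab('wrist','w2'); s=manip.read_state(); R=s['eef_rot'];print(s['ee_pos'],R,s['contact_force'],s['grip_width'],np.degrees(np.arctan2(R[1,1],R[0,1])))
cv2.imwrite('pics/w2b.png',cv2.resize(d['image'][:,:,::-1],(800,600),interpolation=cv2.INTER_CUBIC))
```

```text
[0.50715334 0.0710304  0.27632411] [[-2.08478944e-01  9.78026582e-01  7.31144550e-04]
 [ 9.78026756e-01  2.08478526e-01  6.07639117e-04]
 [ 4.41859271e-04  8.41758893e-04 -9.99999548e-01]] [0.02758235 0.54322781 0.00841903] 0.0359210948816756 12.033209219256538
```

View pics/w2b.png

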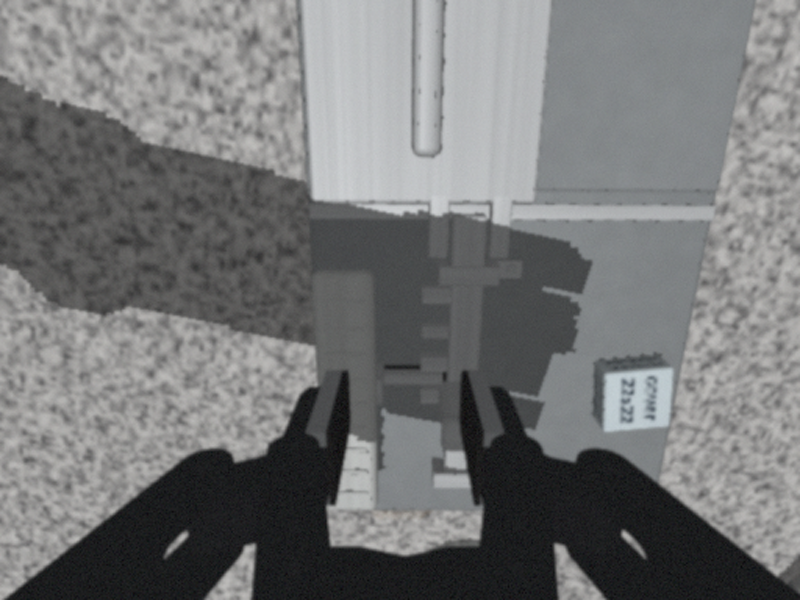

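The picture shows the left finger above the bar (bar's far end corners at (315,271) and (377,271)) and the right finger in front of the knob, which it hides. I'll check the bar, rib and finger geometry by depth.

Run:
```python
from h import *
d=load('w2'); s=manip.read_state(); R=s['eef_rot']; p0=s['ee_pos']
P=lambda u,v,z: atz(d,u/1.5625,v/1.5625,z).round(4)
a=np.radians(11.9);S=np.array([[np.cos(a),-np.sin(a)],[np.sin(a),np.cos(a)]])
o=np.array([.4879,.0436])-S@[-.068,-.055]; o2=np.array([.537,.0486])-S@[-.018,-.060]; o3=np.array([.4904,.1791])-S@[-.037,.0775]; print('origin',o,o2,o3)
o=(o+o2+o3)/3; sf=lambda q:(S.T@(np.array(q)[:2]-o)).round(4)
print('tcp in safe',sf(p0),'bar end corners',sf(P(315,271,.068)),sf(P(377,271,.068)),'rib end',sf(P(427,152,.072)))
C=(cloud(d)-p0)@R
for nm,(x0,x1) in {'L':(190,226),'R':(290,330)}.items():
    p=C[230:330,x0:x1].reshape(-1,3); p=p[(p[:,2]>.05)&(p[:,2]<.175)]
    for lo in (.14,.15,.16,.165,.17):
        q=p[(p[:,2]>lo)&(p[:,2]<lo+.005)]
        if len(q): print(nm,lo,len(q),q.min(0).round(4),q.max(0).round(4))
```

```text
origin [0.54309738 0.11143988] [0.54224091 0.11102221] [0.54258566 0.11089511]
tcp in safe [-0.043  -0.0319] bar end corners [-0.0774  0.0005] [-0.0543  0.0005] rib end [-0.0365  0.0433]
L 0.14 224 [-0.0114 -0.0296  0.1401] [ 0.0123 -0.0189  0.145 ]
L 0.15 217 [-0.0108 -0.0318  0.1501] [ 0.0119 -0.0189  0.155 ]
L 0.16 191 [-0.0113 -0.0326  0.16  ] [ 0.0122 -0.019   0.165 ]
L 0.165 120 [-0.0105 -0.0311  0.1651] [ 0.0118 -0.019   0.17  ]
L 0.17 26 [-0.0076 -0.0206  0.17  ] [ 0.0106 -0.019   0.173 ]
R 0.14 241 [-0.0107  0.0165  0.14  ] [0.0121 0.0281 0.145 ]
R 0.15 237 [-0.0105  0.0165  0.15  ] [0.012  0.0302 0.155 ]
R 0.16 183 [-0.0103  0.0166  0.16  ] [0.0119 0.0302 0.165 ]
R 0.165 127 [-0.0107  0.0165  0.165 ] [0.0118 0.0291 0.1699]
R 0.17 26 [-0.0103  0.0165  0.1701] [0.0098 0.0169 0.1734]
```

>>> jog_arm(moves=[[0,0,-0.12,0,0.42],[0,0,-0.24,0,0.42],[0,0,-0.36,0,0.42],[0,0,-0.36,0,0.42],[0,0,-0.36,0,0.42]])

```text
t: 3.42
ee_pos: [0.5065, 0.0701, 0.2456]
eef_rot: [[-0.207, 0.978, -0.002], [0.978, 0.207, -0.0], [-0.0, -0.002, -1.0]]
contact_force: [-0.6, -0.1, -0.1]
grip_width: 0.0359
finger_force: 0.0
```

>>> jog_arm(moves=[[0,0,-0.03,0,0.42],[0,0,-0.06,0,0.42],[0,0,-0.09,0,0.42],[0,0,-0.12,0,0.42],[0,0,-0.12,0,0.42]])

```text
t: 3.83
ee_pos: [0.507, 0.0703, 0.2367]
eef_rot: [[-0.208, 0.978, 0.001], [0.978, 0.208, 0.0], [0.0, 0.001, -1.0]]
contact_force: [-0.3, -0.5, 5.4]
grip_width: 0.0359
finger_force: 2.4
```

```bash
python3 -c "
from h import *
s=manip.read_state();print(s['ee_pos'],s['contact_force'],s['ft_torque'])"
```

```text
[0.50701743 0.07025707 0.23674058] [-0.31550381 -0.49327647  5.43910711] [ 0.03187001  0.2103464  -0.00186198]
```

>>> jog_arm(moves=[[0,0,-0.02,0,0.42],[0,0,-0.04,0,0.42],[0,0,-0.06,0,0.42],[0,0,-0.06,0,0.42],[0,0,-0.06,0,0.42]])

```text
t: 4.25
ee_pos: [0.507, 0.0702, 0.2322]
eef_rot: [[-0.208, 0.978, 0.0], [0.978, 0.208, 0.0], [0.0, 0.001, -1.0]]
contact_force: [-0.1, -0.2, 6.3]
grip_width: 0.0358
finger_force: 3.0
```

>>> jog_arm(moves=[[0,0,-0.02,0,0.42],[0,0,-0.04,0,0.42],[0,0,-0.04,0,0.42],[0,0,-0.04,0,0.42]])

```text
t: 4.58
ee_pos: [0.507, 0.0702, 0.2291]
eef_rot: [[-0.208, 0.978, 0.001], [0.978, 0.208, 0.0], [0.0, 0.001, -1.0]]
contact_force: [-1.5, 0.1, 7.2]
grip_width: 0.0357
finger_force: 3.4
```

Run:
```python
from h import *
d=grab('wrist','w3'); s=manip.read_state();print(s['ee_pos'],s['contact_force'])
print('bar far part',*seg(d,(310,180,400,360),.045,.075))
C=cloud(d); cv2.imwrite('pics/w3b.png',cv2.resize(d['image'][:,:,::-1],(800,600),interpolation=cv2.INTER_CUBIC))
```

```text
[0.50701171 0.07024882 0.22914482] [-1.50898035 -0.15406488  7.23358895]
bar far part 2968 [0.4803 0.1081 0.052 ] 0.0502 [482.8 106.1] [27.4 56.1] 10.1
```

View pics/w3b.png

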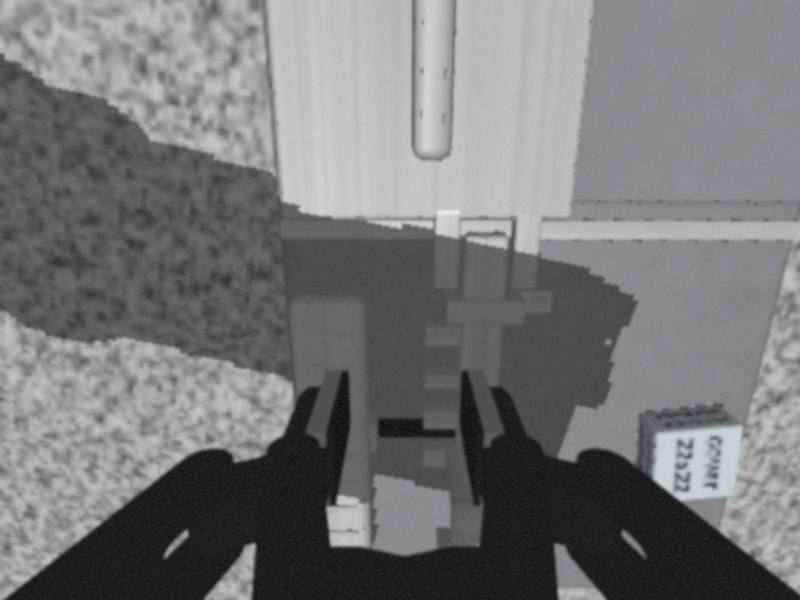

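The left finger is on the bar, whose far end runs from (295,298) to (365,298). I'll read the bar height from a patch that the finger doesn't cover.

Run:
```python
from h import *
d=load('w3');C=cloud(d); print(np.median(C[200:235,194:228,2]), np.median(C[60:90,265:285,2]),np.median(C[40:120,310:350,2]))
```

```text
0.056793883455292765 0.07181185725964549 0.047938072711183166
```

>>> jog_arm(moves=[[0.01,-0.05,0,0,0.42],[0.02,-0.1,0,0,0.42],[0.03,-0.15,0,0,0.42],[0.041,-0.195,0,0,0.42],[0.051,-0.245,0,0,0.42]])

```text
t: 5.05
ee_pos: [0.5111, 0.0527, 0.2292]
eef_rot: [[-0.209, 0.978, 0.0], [0.978, 0.209, 0.003], [0.003, 0.001, -1.0]]
contact_force: [-1.8, 7.0, 8.5]
grip_width: 0.0356
finger_force: 4.3
```

```bash
cat >> h.py <<'E'
def st():
    s=manip.read_state(); a=np.radians(11.9);S=np.array([[np.cos(a),-np.sin(a)],[np.sin(a),np.cos(a)]])
    print('safe xy',(S.T@(s['ee_pos'][:2]-[.5426,.1111])*1000).round(1),'z',s['ee_pos'][2].round(4),'F safe',(S.T@s['contact_force'][:2]).round(1),s['contact_force'][2].round(1),s['ft_torque'].round(2))
E
python3 -c "
from h import *
st()"
```

```text
safe xy [-42.9 -50.6] z 0.2292 F safe [-0.3  7.2] 8.5 [ 1.43  0.55 -0.07]
```

>>> jog_arm(moves=[[0.01,-0.05,0,0,0.42],[0.02,-0.1,0,0,0.42],[0.03,-0.15,0,0,0.42],[0.041,-0.195,0,0,0.42],[0.041,-0.195,0,0,0.42]])

```text
t: 5.47
ee_pos: [0.5145, 0.0362, 0.2293]
eef_rot: [[-0.208, 0.978, 0.0], [0.978, 0.208, 0.002], [0.002, 0.001, -1.0]]
contact_force: [-1.0, 4.3, 7.0]
grip_width: 0.036
finger_force: 3.8
```

```bash
python3 -c "
from h import *
st()"
```

```text
safe xy [-43.  -67.5] z 0.2293 F safe [-0.   4.4] 7.0 [0.79 0.37 0.02]
```

>>> jog_arm(moves=[[0.004,-0.02,0,0,0.42],[0.008,-0.04,0,0,0.42],[0.012,-0.055,0,0,0.42],[0.012,-0.055,0,0,0.42]])

```text
t: 5.8
ee_pos: [0.5153, 0.0323, 0.2292]
eef_rot: [[-0.209, 0.978, 0.0], [0.978, 0.209, 0.003], [0.003, 0.001, -1.0]]
contact_force: [-2.7, 5.8, 7.6]
grip_width: 0.036
finger_force: 4.0
```

>>> jog_arm(moves=[[0.003,-0.012,0,0,0.42],[0.005,-0.025,0,0,0.42],[0.005,-0.025,0,0,0.42]])

```text
t: 6.05
ee_pos: [0.5157, 0.0305, 0.2292]
eef_rot: [[-0.209, 0.978, 0.0], [0.978, 0.209, 0.003], [0.003, 0.001, -1.0]]
contact_force: [-1.1, 6.4, 7.1]
grip_width: 0.036
finger_force: 4.0
```

```bash
python3 -c "
from h import *
st()"
```

```text
safe xy [-42.9 -73.4] z 0.2292 F safe [0.2 6.5] 7.1 [ 1.19  0.51 -0.07]
```

>>> jog_arm(moves=[[0.002,-0.01,0,0,0.42],[0.004,-0.018,0,0,0.42],[0.004,-0.018,0,0,0.42]])

```text
t: 6.3
ee_pos: [0.516, 0.0291, 0.2292]
eef_rot: [[-0.209, 0.978, 0.0], [0.978, 0.209, 0.003], [0.003, 0.001, -1.0]]
contact_force: [-2.5, 5.9, 6.4]
grip_width: 0.0359
finger_force: 4.0
```

>>> jog_arm(moves=[[0.001,-0.006,0,0,0.42],[0.003,-0.012,0,0,0.42],[0.003,-0.012,0,0,0.42]])

```text
t: 6.55
ee_pos: [0.5162, 0.0285, 0.2292]
eef_rot: [[-0.21, 0.978, -0.0], [0.978, 0.21, 0.003], [0.003, 0.0, -1.0]]
contact_force: [-2.7, 6.9, 8.3]
grip_width: 0.0357
finger_force: 4.9
```

```bash
python3 -c "
from h import *
st()"
```

```text
safe xy [-42.9 -75.4] z 0.2292 F safe [-1.2  7.3] 8.3 [ 1.49  0.57 -0.08]
```

>>> jog_arm(moves=[[0.002,-0.01,0,0,0.42],[0.004,-0.02,0,0,0.42],[0.004,-0.02,0,0,0.42]])

```text
t: 6.8
ee_pos: [0.5164, 0.0281, 0.2292]
eef_rot: [[-0.211, 0.977, -0.001], [0.977, 0.211, 0.005], [0.005, 0.0, -1.0]]
contact_force: [-3.5, 11.1, 8.5]
grip_width: 0.0358
finger_force: 7.0
```

Run:
```python
from h import *
st(); d=grab('wrist','w4')
cv2.imwrite('pics/w4b.png',cv2.resize(d['image'][:,:,::-1],(800,600),interpolation=cv2.INTER_CUBIC))
```

```text
safe xy [-42.8 -75.8] z 0.2292 F safe [-1.2 11.6] 8.5 [2.2  0.75 0.06]
```

View pics/w4b.png

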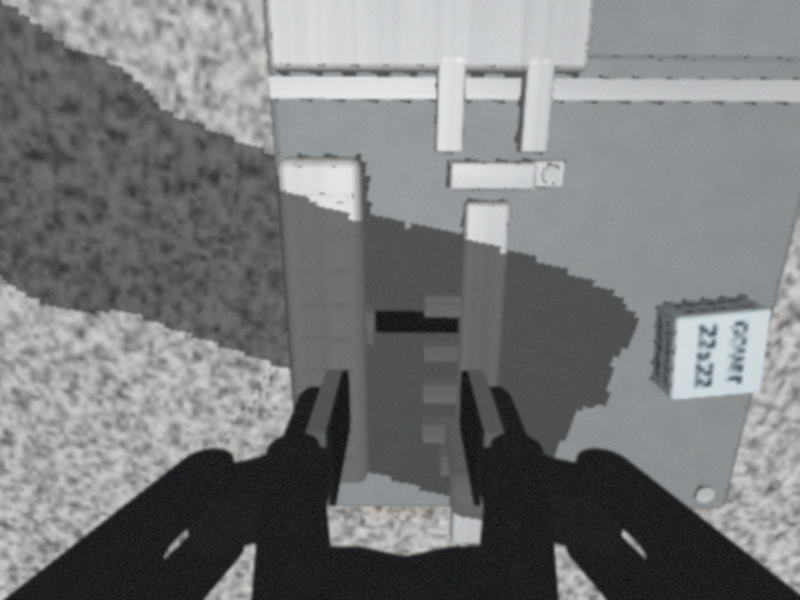

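The bolt's end at (487,203) is now drawn clear of the lid and the force rises against the stop, so it is fully drawn. Next I'll ease off and lift.

>>> jog_arm(moves=[[-0.004,0.02,0,0,0.42],[-0.004,0.02,0.1,0,0.42],[-0.004,0.02,0.25,0,0.42],[-0.004,0.02,0.5,0,0.42],[-0.004,0.02,0.76,0,0.42]])

```text
t: 7.27
ee_pos: [0.5155, 0.0264, 0.2895]
eef_rot: [[-0.208, 0.978, -0.002], [0.978, 0.208, -0.001], [-0.0, -0.002, -1.0]]
contact_force: [0.0, -0.4, -0.2]
grip_width: 0.0359
finger_force: 0.0
```

>>> jog_arm(moves=[[0,0,0,0,0.42],[0,0,0,0,0.42]])

```text
t: 7.43
ee_pos: [0.5163, 0.0262, 0.2904]
eef_rot: [[-0.208, 0.978, 0.002], [0.978, 0.208, 0.001], [0.0, 0.002, -1.0]]
contact_force: [-1.1, 1.1, -0.6]
grip_width: 0.0359
finger_force: 0.0
```

>>> jog_arm(moves=[[-0.08,0.22,0,0,0],[-0.17,0.45,0,0,0],[-0.26,0.68,0,0,0],[-0.344,0.905,0,0,0],[-0.344,0.905,0,0,0]])

```text
t: 7.85
ee_pos: [0.4869, 0.1022, 0.2882]
eef_rot: [[-0.213, 0.977, -0.003], [0.977, 0.213, 0.001], [0.001, -0.003, -1.0]]
contact_force: [-0.7, 0.5, -1.2]
grip_width: 0.0005
finger_force: 0.0
```

Run:
```python
from h import *
st(); d=grab('side','s5'); e=grab('top','t5'); 
b=d['image'][180:260,200:330]; a=e['image'][150:240,195:335]
cv2.imwrite('pics/s5b.png',np.vstack([cv2.resize(x,(560,h),interpolation=3) for x,h in((b,290),(a,300))])[:,:,::-1])
print('catch z (top)',np.median(cloud(e)[211:214,262:280,2]))
```

```text
safe xy [-56.3   2.7] z 0.2882 F safe [-0.6  0.7] -1.2 [ 0.03  0.07 -0.02]
catch z (top) 0.5252690948216343
```

View pics/s5b.png

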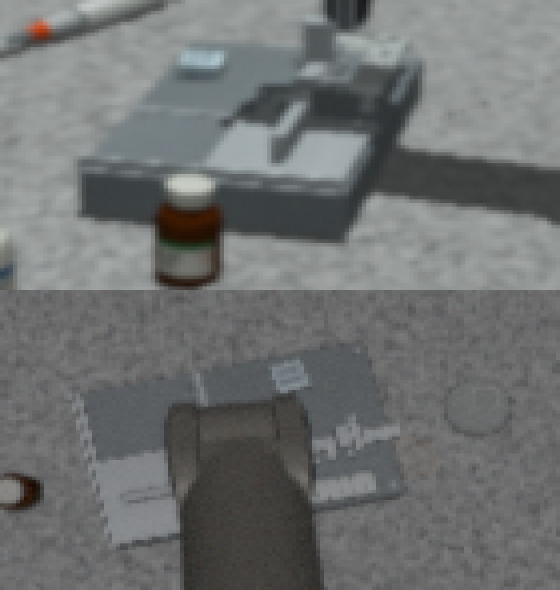

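The side picture shows the lid still shut (rib at (290,130)) and the knob drawn. The top view shows the bystanders in place. I'll check the catch height by depth and compute the rib approach.

Run:
```python
from h import *
a=np.radians(11.9);S=np.array([[np.cos(a),-np.sin(a)],[np.sin(a),np.cos(a)]])
for t in('s5','t5'):
    C=cloud(load(t)); q=(C[...,:2]-[.5426,.1111])@S*1000; z=C[...,2]*1000
    m=(abs(q[...,0]+68)<10)&(abs(q[...,1]+80)<25)&(z<110); print(t,'bar',m.sum(),np.percentile(z[m],[20,50,80]))
    m=(abs(q[...,0]+18)<9)&(z>77)&(z<90)&(q[...,1]<-40)&(q[...,1]>-120); print('knob y',m.sum(),np.median(q[m],0) if m.any() else 0)
    m=(abs(q[...,0]+37)<40)&(z>66)&(z<78)&(q[...,1]>40)&(q[...,1]<110); print('rib x',np.median(q[m],0) if m.any() else 0)
s=manip.read_state();print('to rib start /80mm',((np.array([.5426,.1111])+S@[-.068,.0775]-s['ee_pos'][:2])/.08).round(3))
```

```text
s5 bar 59 [43.02496256 67.34183777 68.75628658]
knob y 19 [-16.66106249 -87.71050952]
rib x [-39.81726906  77.26509876]
t5 bar 81 [64.60709789 68.1340791  72.38744771]
knob y 19 [-16.75609491 -92.27031566]
rib x [-36.52571274  89.11991025]
to rib start /80mm [-0.349  0.924]
```

>>> jog_arm(moves=[[-0.12,0.3,0,0,0],[-0.24,0.6,0,0,0],[-0.35,0.92,0,0,0],[-0.35,0.92,0,0,0],[-0.35,0.92,0,0,0]])

```text
t: 8.37
ee_pos: [0.4604, 0.1726, 0.2891]
eef_rot: [[-0.209, 0.978, -0.0], [0.978, 0.209, -0.001], [-0.0, -0.001, -1.0]]
contact_force: [0.9, 0.0, -0.1]
grip_width: -0.0001
finger_force: 0.0
```

>>> jog_arm(moves=[[0,0,-0.1,0,0],[0,0,-0.2,0,0],[0,0,-0.3,0,0],[0,0,-0.3,0,0]])

```text
t: 8.7
ee_pos: [0.4601, 0.1709, 0.2635]
eef_rot: [[-0.206, 0.979, -0.003], [0.979, 0.206, -0.002], [-0.002, -0.003, -1.0]]
contact_force: [-0.4, -0.3, -0.2]
grip_width: -0.0
finger_force: 0.0
```

Run:
```python
from h import *
st(); d=grab('wrist','w6'); s=manip.read_state()
C=(cloud(d)-s['ee_pos'])@s['eef_rot']
p=C[150:384].reshape(-1,3); p=p[(p[:,2]>.15)&(p[:,2]<.18)&(abs(p[:,0])<.02)&(abs(p[:,1])<.035)]
print(len(p),p.min(0),p.max(0))
```

```text
safe xy [-68.4  75.5] z 0.2635 F safe [-0.4 -0.2] -0.2 [-0.02  0.04 -0.04]
1153 [ 0.00569911 -0.01447657  0.15003918] [0.01167344 0.01290653 0.17112273]
```

>>> jog_arm(moves=[[0,0,-0.1,0,0],[0,0,-0.2,0,0],[0,0,-0.3,0,0],[0,0,-0.39,0,0],[0,0,-0.39,0,0]])

```text
t: 9.17
ee_pos: [0.4599, 0.1721, 0.2327]
eef_rot: [[-0.208, 0.978, -0.002], [0.978, 0.208, -0.001], [-0.001, -0.002, -1.0]]
contact_force: [-0.4, -1.0, 0.1]
grip_width: -0.0
finger_force: 0.0
```

>>> jog_arm(moves=[[0.03,0.006,0,0,0],[0.06,0.012,0,0,0],[0.09,0.019,0,0,0],[0.12,0.025,0,0,0],[0.15,0.032,0,0,0]])

```text
t: 9.58
ee_pos: [0.473, 0.175, 0.2346]
eef_rot: [[-0.208, 0.978, 0.001], [0.978, 0.208, 0.0], [0.0, 0.001, -1.0]]
contact_force: [-0.4, -0.3, -0.1]
grip_width: -0.0002
finger_force: 0.0
```

>>> jog_arm(moves=[[0.03,0.006,0,0,0],[0.06,0.012,0,0,0],[0.09,0.019,0,0,0],[0.12,0.025,0,0,0],[0.15,0.032,0,0,0]])

```text
t: 10.0
ee_pos: [0.4847, 0.1775, 0.2344]
eef_rot: [[-0.208, 0.978, -0.0], [0.978, 0.208, 0.0], [0.0, -0.0, -1.0]]
contact_force: [-2.8, -0.6, 2.9]
grip_width: 0.0002
finger_force: 1.6
```

```bash
python3 -c "
from h import *
st()"
```

```text
safe xy [-43.   76.9] z 0.2344 F safe [-2.9 -0. ] 2.9 [-0.04  0.43  0.04]
```

>>> jog_arm(moves=[[0.034,0.007,0,0,0],[0.068,0.014,0,0,0],[0.102,0.022,0,0,0],[0.136,0.029,0,0,0],[0.17,0.036,0,0,0]])

```text
t: 10.42
ee_pos: [0.4985, 0.1803, 0.2343]
eef_rot: [[-0.208, 0.978, 0.0], [0.978, 0.208, 0.0], [0.0, 0.0, -1.0]]
contact_force: [-2.1, -0.2, 2.6]
grip_width: -0.0001
finger_force: 1.7
```

>>> jog_arm(moves=[[0.034,0.007,0,0,0],[0.068,0.014,0,0,0],[0.102,0.022,0,0,0],[0.136,0.029,0,0,0],[0.17,0.036,0,0,0]])

```text
t: 10.83
ee_pos: [0.512, 0.1832, 0.2343]
eef_rot: [[-0.208, 0.978, 0.0], [0.978, 0.208, 0.0], [-0.0, 0.0, -1.0]]
contact_force: [-2.7, -0.2, 4.2]
grip_width: -0.0
finger_force: 1.8
```

>>> jog_arm(moves=[[0.034,0.007,0,0,0],[0.068,0.014,0,0,0],[0.102,0.022,0,0,0],[0.136,0.029,0,0,0],[0.136,0.029,0,0,0]])

```text
t: 11.25
ee_pos: [0.5232, 0.1855, 0.2343]
eef_rot: [[-0.208, 0.978, 0.001], [0.978, 0.208, 0.0], [-0.0, 0.001, -1.0]]
contact_force: [-0.9, 0.6, 1.3]
grip_width: 0.0001
finger_force: 0.4
```

```bash
python3 -c "
from h import *
st()"
```

```text
safe xy [-3.6 76.8] z 0.2343 F safe [-0.8  0.8] 1.3 [-0.03  0.16  0.01]
```

```bash
cat > rib.py <<'E'
from h import *
a=np.radians(11.9);S=np.array([[np.cos(a),-np.sin(a)],[np.sin(a),np.cos(a)]])
st()
C=cloud(manip.get_image('wrist')); q=(C[...,:2]-[.5426,.1111])@S*1000; z=C[...,2]*1000
m=(abs(q[...,0])<60)&(z>68)&(z<76)&(q[...,1]>92)&(q[...,1]<111); print('rib x',m.sum(),np.percentile(q[m][:,0],[5,50,95]),np.median(z[m]),'lid',np.median(q[m][:,0])+37)
E
python3 rib.py
```

```text
safe xy [-3.6 76.8] z 0.2343 F safe [-0.8  0.8] 1.3 [-0.03  0.16  0.01]
rib x 855 [ 9.79131909 13.92455308 18.53262489] 71.52121996481608 lid 50.92455307689072
```

Lid travel is about 51 mm, so I'll push 7–8 mm more.

>>> jog_arm(moves=[[0.025,0.005,0,0,0],[0.05,0.01,0,0,0],[0.075,0.015,0,0,0],[0.075,0.015,0,0,0]])

```text
t: 11.63
ee_pos: [0.5288, 0.1867, 0.2341]
eef_rot: [[-0.208, 0.978, -0.0], [0.978, 0.208, -0.0], [-0.0, -0.0, -1.0]]
contact_force: [-0.7, -1.4, -0.0]
grip_width: 0.0001
finger_force: 0.6
```

>>> jog_arm(moves=[[0.012,0.003,0,0,0],[0.025,0.005,0,0,0],[0.025,0.005,0,0,0]])

```text
t: 11.88
ee_pos: [0.5306, 0.1871, 0.2342]
eef_rot: [[-0.208, 0.978, -0.0], [0.978, 0.208, -0.0], [-0.0, -0.0, -1.0]]
contact_force: [-0.7, 0.7, -1.1]
grip_width: 0.0001
finger_force: 0.7
```

```bash
python3 rib.py
```

```text
safe xy [ 4.  76.8] z 0.2342 F safe [-0.6  0.8] -1.1 [-0.09  0.3   0.02]
rib x 849 [17.22577106 21.31715447 25.89632946] 71.47817004174486 lid 58.317154465632726
```

Lid travel is now about 58 mm. One more small nudge, then back off and lift.

>>> jog_arm(moves=[[0.01,0.002,0,0,0],[0.02,0.004,0,0,0],[0.02,0.004,0,0,0]])

```text
t: 12.18
ee_pos: [0.5321, 0.1874, 0.2342]
eef_rot: [[-0.208, 0.978, -0.0], [0.978, 0.208, -0.0], [-0.0, -0.001, -1.0]]
contact_force: [-1.4, -0.6, 0.1]
grip_width: 0.0001
finger_force: 0.9
```

>>> jog_arm(moves=[[-0.06,-0.013,0,0,0],[-0.13,-0.027,0,0,0],[-0.13,-0.027,0.3,0,0],[-0.13,-0.027,0.6,0,0],[-0.13,-0.027,0.9,0,0]])

```text
t: 12.6
ee_pos: [0.5214, 0.185, 0.3071]
eef_rot: [[-0.207, 0.978, 0.0], [0.978, 0.207, -0.0], [-0.0, 0.0, -1.0]]
contact_force: [-0.0, -0.1, 0.7]
grip_width: 0.0001
finger_force: 0.0
```

>>> jog_arm(moves=[[0,0,0.4,0,0],[0,0,0.8,0,0],[0,0,0.8,0,0],[0,0,0.8,0,0]])

```text
t: 12.93
ee_pos: [0.5223, 0.1852, 0.3724]
eef_rot: [[-0.208, 0.978, 0.004], [0.978, 0.208, 0.003], [0.002, 0.005, -1.0]]
contact_force: [-0.1, 0.2, -0.4]
grip_width: -0.0003
finger_force: 0.0
```

```bash
python3 rib.py
python3 - <<'E'
from h import *
d=grab('wrist','w9'); a=np.radians(11.9);S=np.array([[np.cos(a),-np.sin(a)],[np.sin(a),np.cos(a)]])
C=cloud(d); q=(C[...,:2]-[.5426,.1111])@S*1000; z=C[...,2]*1000
m=(abs(q[...,0]+68)<9)&(q[...,1]<-5)&(q[...,1]>-100)&(z<100); print('bar',m.sum(),np.median(z[m]) if m.any() else 0)
cv2.imwrite('pics/w9b.png',cv2.resize(d['image'][:,:,::-1],(600,450)))
E
```

```text
safe xy [-4.6 76.7] z 0.3724 F safe [-0.1  0.2] -0.4 [-0.04  0.02 -0.05]
rib x 244 [18.49087086 22.74697455 27.29650006] 71.44568976421495 lid 59.74697454891617
bar 618 67.90372381422463
```

View pics/w9b.png

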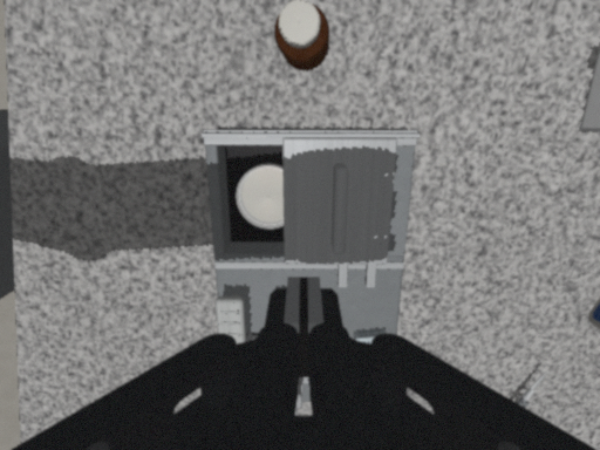

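The lid is back with the dish showing at (265,195). The catch is up at 68 mm and the arm touches nothing.

```bash
python3 -c "
from h import *
print(manip.job_done())"
```

```text
the job is handed in; nothing more can be done
None
```

The job is handed in (no verdict was returned): bolt drawn to its stop with the catch held down, catch back up at 68 mm, lid about 59.7 of 60 mm back with the dish uncovered, no contact force reading over about 12 N, and the bystanders I could see still in place.

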